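Set the flat bar's scribed line over the edge of the saw board

TASK

Slide the flat metal bar on the wooden saw board towards you, pushing it with the fingertips, until the line scribed across it lies right over the board's front edge from end to end, so that the short piece in front of the line hangs out squarely, ready to be sawn off. Only push it: never pick the bar up, tip it or let it fall off the board. Leave the spool, the tape measure and the oil can as they stand.

Things in the scene. Friction and masses are not known exactly. Their poses are not given: they have to be found in the camera images.
- flat_bar: plain bare-metal flat bar, 130 mm long (its x) by 64 mm wide (its y) by 8 mm thick, 0.13 to 0.27 kg, loose, lying flat on the saw board. Origin: centre of its underside; +x points to its back end (with a 10 mm hole through it, 24 mm from that end), -x to its front end, which is to hang out towards the robot; z up. A thin dark line is scribed straight across its top, 40 mm from the front end, at x = -25 mm. It slides with ordinary dry friction and stays where it is left
- line_left (a point): end of the scribed line on the bar's left (+y) long side, on its top face; in the bar's frame (-25, 32, 8) mm; axes as the bar's
- line_right (a point): end of the scribed line on the bar's right (-y) long side, on its top face; in the bar's frame (-25, -32, 8) mm; axes as the bar's
- bar_back (a point): middle of the bar's back end face, half-way up its thickness; in the bar's frame (65, 0, 4) mm; axes as the bar's
- saw_board: pale plywood slab fixed on the bench, 200 mm (its x) by 190 mm (its y) by 22 mm thick, flat on top. Origin: centre of its underside, on the bench top; -x points to its front edge, which faces the robot, z up. Old saw cuts and four screw heads mark it, flush with the surface
- board_edge (a point): middle of the board's front top edge; x points from the edge back over the board at right angles to the edge, y along the edge (to the left), z up; the board's top is at the height of this point
- spool: rusty waisted steel spool standing on the bench to the right of the board, beyond the tape measure, 34 mm across, 54 mm high, loose; origin at the centre of its underside; not to be disturbed
- tape: yellow pocket tape measure standing on the bench close to the right side of the board, 36 x 78 x 60 mm high, loose; origin at the centre of its underside; not to be disturbed
- oiler: pale oil can with a long thin spout standing on the bench farther to the right, 69 x 80 mm and 156 mm high, loose; origin at the centre of its underside; not to be disturbed

How it is judged (in metres and radians):
At the end, for the whole second after the job is handed in: Both ends of the scribed line lie within 5 mm of the board's front edge, measured at right angles to it, and within the board's width; the bar lies flat on the board (tilt under 0.05 rad, back end within 3 mm of its resting height) and at rest (x of line_left in the frame of board_edge between -0.005 and 0.005 m and y of line_left in the frame of board_edge between -0.095 and 0.095 m and x of line_right in the frame of board_edge between -0.005 and 0.005 m and y of line_right in the frame of board_edge between -0.095 and 0.095 m and angle between flat_bar's own z axis and vertical below 0.05 rad and z of bar_back in the frame of board_edge between 0.001 and 0.007 m and linear speed of flat_bar below 0.01 m/s and angular speed of flat_bar below 0.1 rad/s); the robot touches nothing.
It fails at once if the bar is lifted more than 5 mm off the board (z of any of line_left, line_right in the frame of board_edge above 0.013 m or z of bar_back in the frame of board_edge above 0.009 m).
It fails at once if the bar is tipped by more than 0.12 rad (7 degrees) or falls off the board (angle between flat_bar's own z axis and vertical above 0.12 rad or z of flat_bar in the frame of board_edge below -0.01 m).
It fails at once if the steel spool is moved by more than 15 mm or tipped (distance of spool from where it was at the start of the episode above 0.015 m or angle between spool's own z axis and vertical above 0.2 rad).
It fails at once if the tape measure is moved by more than 15 mm or tipped (distance of tape from where it was at the start of the episode above 0.015 m or angle between tape's own z axis and vertical above 0.2 rad).
It fails at once if the oil can is moved by more than 15 mm or tipped (distance of oiler from where it was at the start of the episode above 0.015 m or angle between oiler's own z axis and vertical above 0.2 rad).
It also fails if it takes over 42 s, if anything falls off the work surface, if the arm or the gripper's body presses on something with over 40 N, if the wrist force passes 120 N, or if a joint passes its speed limit or range.

ROBOT

A 6-joint arm with a two-finger parallel gripper is mounted at the origin on a cart in front of the work surface, level with it; the furniture and walls round the work are solid. World frame = base frame: x ahead of the robot, y to its left, z up, the work surface at z = 0. Lengths are in m, angles in degrees, forces in N, time in s.
With the tool pointing down it reaches from about 0.4 to 0.825 m from the base axis. Payload 7 kg.
Tool frame: the origin (TCP) lies between the finger pads; the fingertips stand 19 mm ahead of it and the grasp point (between the pads) is the TCP; x points along the fingers, y is the direction in which the jaws open and shut, and the axes are right-handed (so a half turn about x gives the same grasp; the last joint's range is limited). The gripper opens to 88 mm and grips with 3 to 60 N. Pads are 19 mm wide; open, the fingers measure 130 mm over their backs; the gripper's body (78 mm by 193 mm) begins 47 mm behind the grasp point.
Start: joints at [-57.577, 20.546, 0.682, 0, -70.136, -16.507], TCP at [0.185, -0.649, 0.246] pointing down, gripper open.
Joint ranges: [-176.03, 176.03], [-82.01, 121.73], [-58.28, 71.71], [-173.87, 95.51], [-174.79, -0.11], [-173.66, 173.66]. Speed limits (degrees/s): [136.94, 136.94, 172.46, 180, 180, 180].

INTERFACE

Orientations are given as [roll, pitch, yaw] about the fixed x, y, z axes, in that order (R = Rz(yaw) Ry(pitch) Rx(roll)).
In Python, from plant import * gives the robot as it stands.
- The arm moves only by the tool step_arm, never from a script. Its argument "steps" is a list of rows, each a list of 2 entries, a list of its own where there are three numbers: the shift along the tool's x, y, z in units of 0.02 m (1.0 is 0.02 m), then the turn about the tool's x in units of 6 degrees (1.0 is 6 degrees). A call has 1 to 20 rows; each row shifts and turns the commanded pose from where the row before left it, along the tool's axes as they then stand; what a row does not reach is not made up. A row lasts 1/12 s, in which the tool goes at most 41.7 mm and 7.16 degrees, less where a joint would pass 70% of its speed; a pose out of reach is approached as far as the arm can. A call with a number of a shift or a turn outside -1 to 1 is refused whole. A call with a gripper value outside its range is refused whole. "fingers" is the closure, from 0 (fully open) to 1 (shut), set as the call begins (left out, the last holds). The fingers move at their own pace and stop on an object; "grip_force" is the grip in N (left out, the last holds). Time passes only in rows, so rows that do not move let the fingers close. It gives the time, the measured TCP pose, the force and the opening at its end, in the units of the state.
- get_state(): the state, without advancing time (a new reading comes with each control period).
- capture(name): name is "scene" or "top" or "wrist"; returns the picture (400x640x3 uint8, blue, green, red); there is no depth.
- camera_model(name): a dict with "intrinsics" (3x3 intrinsics, pixels), "rvec" (rotation vector, rad) and "tvec" (3), from world to camera coordinates, as OpenCV has them. Camera axes: x right, y down, z forward; pixel columns grow to the right and rows downward; lengths in m; the calibration is good to about 2 mm. A picture is of the moment at which its call begins: read the wrist's pose just before it. camera_model takes no time and is no camera call; for the wrist camera it gives the pose at the moment of the call.
- close_job(): hands the job in, once; it reports no verdict.
The state is a dict: "time_s": time; "joints": joint angles; "qd": joint speeds; "joint_torque": joint torques, N m; "tcp_pos": TCP position; "eef_rot": TCP orientation; "contact_force": force on the tool from outside, world axes, zero at the start; "moment": the same for the moment, N m; "gripper_width": finger opening in m.
Only numpy, scipy, OpenCV 4.12 (cv2) and the standard library are available. Lean on these libraries where they do the work, as an engineer would, in place of code of your own. Each camera call takes 0.05 s, during which the arm holds its last target.

## Working session

There is one attempt and no reset: what is moved stays moved. The work goes in short steps, Python scripts to look and compute and a tool call to move; the robot and the scene stay as the last step left them, time stands still between calls to the robot, and variables do not carry over. Pictures are saved under pics/ and viewed, and the job is handed in when it is done.

Besides the shell and the picture viewer there is one more tool, called as name(argument=value, ...) on one line, values as JSON. step_arm: Moves the arm, as the interface text tells. Its arguments: {"type":"object","properties":{"steps":{"type":"array","items":{"type":"array"}},"fingers":{"type":"number"},"grip_force":{"type":"number"}},"required":["steps"]}

```bash
mkdir -p pics
python3 - <<'E'
from plant import *
import cv2
s=get_state(); print(s)
for n in ("scene","top"):
    cv2.imwrite(f"pics/{n}0.png",capture(n)); print(n,camera_model(n))
E
```

```text
{'time_s': 0.0, 'joints': array([-5.75752466e+01,  2.05919389e+01,  6.31679017e-01, -2.00632680e-02,
       -7.01338985e+01, -1.65064110e+01]), 'qd': array([-0.00951798,  0.10042731, -0.02275157,  0.03097639, -0.0304157 ,
        0.0194125 ]), 'joint_torque': array([-7.63051848e-04, -5.82726753e+01,  2.93056512e+01,  6.99719444e+00,
        6.95014576e-03, -1.33099084e-04]), 'tcp_pos': array([ 0.18497173, -0.64867813,  0.24460123]), 'eef_rot': array([ 95.18117018,  89.90397062, 111.0926792 ]), 'contact_force': array([ 1.08880496,  0.18531873, -0.06270355]), 'moment': array([ 0.02761018, -0.02675781,  0.0349074 ]), 'gripper_width': 0.0877502918068855}
scene {'intrinsics': array([[401.28076519,   0.        , 324.33386765],
       [  0.        , 401.28076519, 195.90345542],
       [  0.        ,   0.        ,   1.        ]]), 'rvec': array([ 1.77781021, -1.0792224 ,  0.71922631]), 'tvec': array([-0.38171081,  0.21799417,  0.51910916])}
top {'intrinsics': array([[363.47343621,   0.        , 323.79902504],
       [  0.        , 363.47343621, 199.53133586],
       [  0.        ,   0.        ,   1.        ]]), 'rvec': array([ 2.17022202, -2.11374566,  0.10573312]), 'tvec': array([-0.18395664,  0.5185504 ,  0.83054287])}
```

View pics/scene0.png

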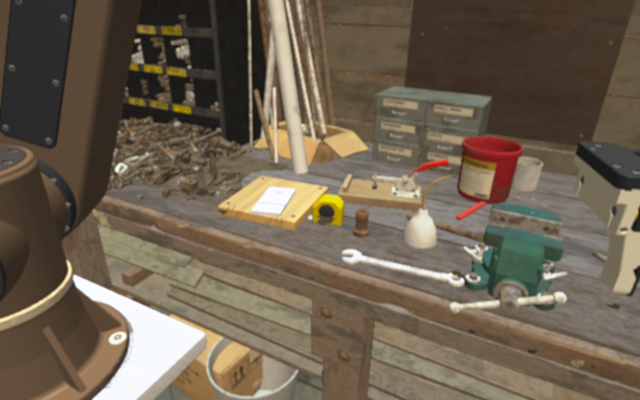

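View pics/top0.png

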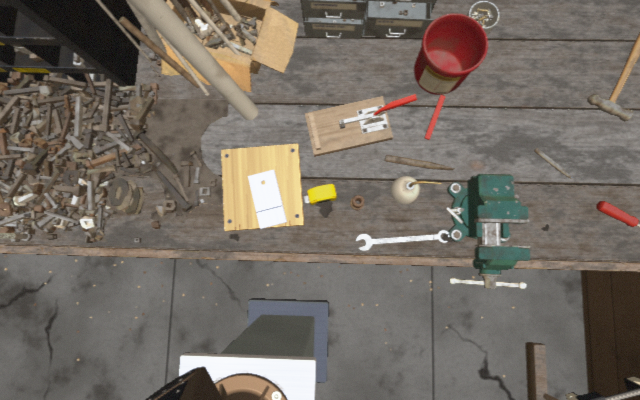

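The top view shows the board at about (220-302, 145-230). The bar lies on it with its hole near (264,182) and its line near (269,211). I'll enlarge that area.

Run:
```python
import cv2
im=cv2.imread("pics/top0.png")
c=im[138:238,212:344]; cv2.imwrite("pics/c0.png",cv2.resize(c,None,fx=6,fy=6,interpolation=cv2.INTER_CUBIC)[:600])
im=cv2.imread("pics/scene0.png")
c=im[170:235,212:352]; cv2.imwrite("pics/c1.png",cv2.resize(c,None,fx=5.7,fy=5.7,interpolation=cv2.INTER_CUBIC))
```

```text
(no output)
```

View pics/c0.png

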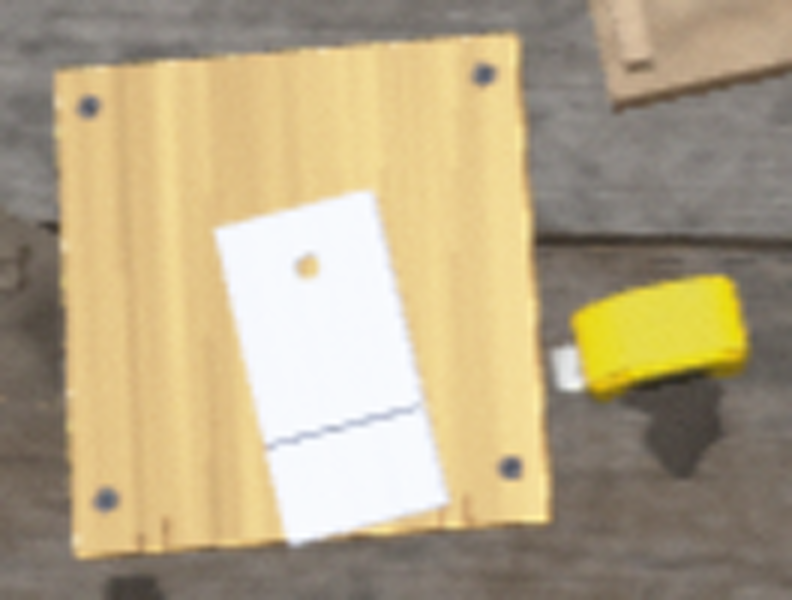

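View pics/c1.png

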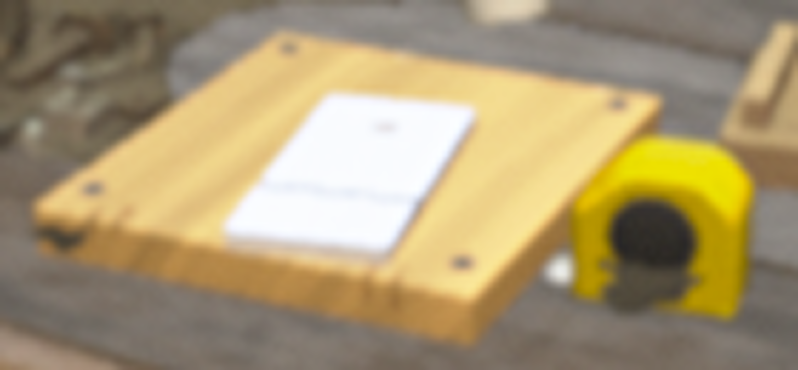

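```bash
cat > h.py <<'E'
import numpy as np, cv2
from scipy.optimize import least_squares
def px2w(cm,uv,z):
    K=cm["intrinsics"];R=cv2.Rodrigues(cm["rvec"])[0];t=np.ravel(cm["tvec"])
    uv=np.atleast_2d(np.float64(uv)); r=np.c_[uv,np.ones(len(uv))]@np.linalg.inv(K).T@R
    c=-R.T@t; return c+r*((z-c[2])/r[:,2])[:,None]
def fit(P,M):  # 2D rigid M->P
    f=lambda p:(M@np.array([[np.cos(p[2]),np.sin(p[2])],[-np.sin(p[2]),np.cos(p[2])]])+p[:2]-P).ravel()
    r=least_squares(f,[*P.mean(0),0]); return r.x,r.fun.reshape(-1,2)
BO=np.array([[.1,.095],[.1,-.095],[-.1,-.095],[-.1,.095]])
BA=np.array([[.065,.032],[.065,-.032],[-.065,-.032],[-.065,.032],[-.025,.032],[-.025,-.032]])
def report(b,a):
    c,s=np.cos(b[2]),np.sin(b[2]);R=np.array([[c,-s],[s,c]])
    e=b[:2]+R@[-.1,0]
    ca,sa=np.cos(a[2]),np.sin(a[2]);Ra=np.array([[ca,-sa],[sa,ca]])
    w=BA@Ra.T+a[:2]; print("edge",e.round(4),"board yaw",np.degrees(b[2]).round(2),"bar",a[:2].round(4),np.degrees(a[2]).round(2))
    print("bar world BL BR FR FL LL LR\n",w.round(4)); print("in edge frame\n",((w-e)@R).round(4))
E
python3 - <<'E'
from plant import *
from h import *
cm=camera_model("top")
T=lambda P:(np.array(P)+.5)/6-.5+[212,138]
pb=px2w(cm,T([(56,72),(518,35),(549,521),(76,557)]),.022)[:,:2]
pa=px2w(cm,T([(215,229),(372,190),(448,504),(292,545),(268,446),(420,405)]),.030)[:,:2]
b,rb=fit(pb,BO);a,ra=fit(pa,BA)
print(rb.round(4),ra.round(4));report(b,a);print(b)
print(px2w(cm,T([(575,320),(740,280),(745,360),(590,395)]),.06).round(3), px2w(cm,T([(568,368)]),.03))
s=get_state(); print(s["tcp_pos"],s["eef_rot"])
E
```

```text
[[ 0.0007  0.0001]
 [ 0.0007  0.    ]
 [-0.0007 -0.0007]
 [-0.0008  0.0005]] [[-0.0004 -0.0004]
 [ 0.0001  0.0006]
 [ 0.0003  0.0001]
 [ 0.0002  0.0008]
 [-0.0001  0.0004]
 [-0.0001 -0.0015]]
edge [ 0.4532 -0.0286] board yaw 5.85 bar [ 0.5225 -0.0341] 16.18
bar world BL BR FR FL LL LR
 [[ 0.576   0.0147]
 [ 0.5939 -0.0467]
 [ 0.469  -0.083 ]
 [ 0.4512 -0.0215]
 [ 0.4896 -0.0103]
 [ 0.5074 -0.0718]]
in edge frame
 [[ 0.1266  0.0306]
 [ 0.1381 -0.0324]
 [ 0.0102 -0.0557]
 [-0.0013  0.0073]
 [ 0.0381  0.0144]
 [ 0.0496 -0.0485]]
[ 0.55264623 -0.01839533  0.10215337]
[[ 0.538 -0.133  0.06 ]
 [ 0.556 -0.196  0.06 ]
 [ 0.525 -0.198  0.06 ]
 [ 0.51  -0.14   0.06 ]] [[ 0.52374723 -0.12848359  0.03      ]]
[ 0.18497853 -0.64873427  0.24470301] [ 96.22176423  89.9127592  112.13457691]
```

```bash
cat >> h.py <<'E'
from scipy.spatial.transform import Rotation as Ro
EDGE=np.array([.4532,-.0286]);YAW=5.85
def tool(s): return Ro.from_euler("xyz",s["eef_rot"],degrees=True).as_matrix()
def plan(s,xe,ye,z):
    """turn (units) and shift in tool units after the turn, to edge-frame target"""
    R=tool(s); y=R[:,1]; ang=np.degrees(np.arctan2(y[1],y[0]))
    c,sn=np.cos(np.radians(YAW)),np.sin(np.radians(YAW));Rb=np.array([[c,-sn],[sn,c]])
    for goal in (YAW+90,YAW-90):
        d=(ang-goal+180)%360-180   # turn about tool x (down) lowers world yaw
        R2=R@Ro.from_euler("x",d,degrees=True).as_matrix()
        t=np.r_[EDGE+Rb@[xe,ye],z]
        print("turn deg",d.round(2),"units",(d/6).round(3),"shift now",(R.T@(t-s["tcp_pos"])/.02).round(2),"shift after turn",(R2.T@(t-s["tcp_pos"])/.02).round(2))
    cur=(s["tcp_pos"][:2]-EDGE)@Rb
    print("t",s["time_s"],"edge xy",cur.round(4),"z",s["tcp_pos"][2].round(4),"F",s["contact_force"].round(1),"w",round(s["gripper_width"],4),"\n",R.round(3))
E
python3 - <<'E'
from plant import *
from h import *
s=get_state(); plan(s,.17,-.008,.244);print(s["joints"][5])
E
```

```text
turn deg 10.06 units 1.677 shift now [ 0.07 24.26 29.7 ] shift after turn [ 0.07 29.08 25.  ]
turn deg -169.94 units -28.323 shift now [ 0.07 24.26 29.7 ] shift after turn [  0.07 -29.08 -25.  ]
t 0.1 edge xy [-0.33   -0.5896] z 0.2447 F [ 0.5 -0.  -0.1] w 0.0872 
 [[-0.001 -0.274  0.962]
 [ 0.001  0.962  0.274]
 [-1.     0.002 -0.   ]]
-16.50596476763832
```

step_arm(steps=[[[0, 0.9, 0.8], 0.84], [[0, 1, 0.86], 0.84], [[0, 1, 0.86], 0], [[0, 1, 0.86], 0], [[0, 1, 0.86], 0], [[0, 1, 0.86], 0], [[0, 1, 0.86], 0], [[0, 1, 0.86], 0], [[0, 1, 0.86], 0], [[0, 1, 0.86], 0], [[0, 1, 0.86], 0], [[0, 1, 0.86], 0], [[0, 1, 0.86], 0], [[0, 1, 0.86], 0], [[0, 1, 0.86], 0], [[0, 1, 0.86], 0], [[0, 1, 0.86], 0], [[0, 1, 0.86], 0], [[0, 1, 0.86], 0], [[0, 1, 0.86], 0]], fingers=0.72)

```text
time_s: 1.77
tcp_pos: [0.4804, -0.2136, 0.2454]
eef_rot: [150.2, 90.0, 156.1]
contact_force: [-0.7, -0.8, -0.2]
gripper_width: 0.0246
```

Run:
```python
from plant import *
from h import *
s=get_state(); plan(s,.17,-.008,.244)
cm=camera_model("wrist"); cv2.imwrite("pics/w1.png",capture("wrist")); print(cm)
```

```text
turn deg -0.01 units -0.002 shift now [0.07 8.94 8.09] shift after turn [0.07 8.94 8.09]
turn deg 179.99 units 29.998 shift now [0.07 8.94 8.09] shift after turn [ 0.07 -8.94 -8.09]
t 1.7667 edge xy [ 0.0082 -0.1868] z 0.2454 F [-0.7 -0.8 -0.2] w 0.0246 
 [[-0.    -0.102  0.995]
 [ 0.     0.995  0.102]
 [-1.     0.    -0.   ]]
{'intrinsics': array([[279.94925607,   0.        , 321.52825356],
       [  0.        , 279.94925607, 202.32265465],
       [  0.        ,   0.        ,   1.        ]]), 'rvec': array([-1.96088082, -2.16968658, -0.32316122]), 'tvec': array([ 0.2612266 , -0.47373373,  0.25727457])}
```

View pics/w1.png

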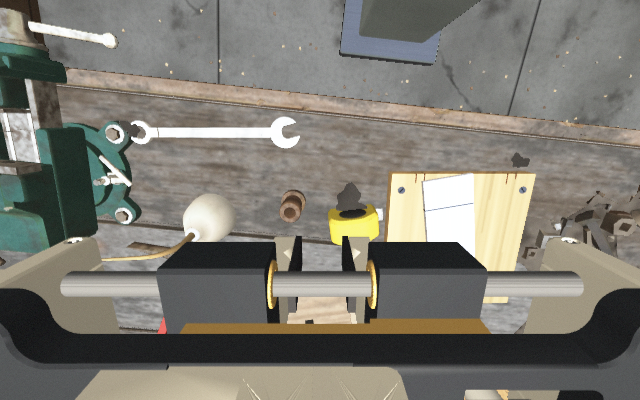

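The wrist camera looks ahead towards the robot side: the board, the scribed line (about 425-475, 207) and the front edge (row 173) are all in view. I'll move on to above the spot behind the bar.

step_arm(steps=[[[0, 1, 0.9], 0], [[0, 1, 0.9], 0], [[0, 1, 0.9], 0], [[0, 1, 0.9], 0], [[0, 1, 0.9], 0], [[0, 1, 0.9], 0], [[0, 1, 0.9], 0], [[0, 1, 0.9], 0], [[0, 0.94, 0.9], 0], [[1, 0, 0], 0], [[1, 0, 0], 0], [[1, 0, 0], 0], [[0, 0, 0], 0], [[0, 0, 0], 0]])

```text
time_s: 2.98
tcp_pos: [0.6223, -0.0208, 0.1846]
eef_rot: [-168.7, 89.8, -162.9]
contact_force: [-0.2, 0.6, 0.5]
gripper_width: 0.0244
```

Run:
```python
from plant import *
from h import *
s=get_state(); plan(s,.17,-.008,.044)
cm=camera_model("wrist"); im=capture("wrist");cv2.imwrite("pics/w2.png",im)
import pickle;pickle.dump(cm,open("cm2","wb"))
```

```text
turn deg -0.01 units -0.001 shift now [7.03 0.08 0.07] shift after turn [7.03 0.08 0.07]
turn deg 179.99 units 29.999 shift now [7.03 0.08 0.07] shift after turn [ 7.03 -0.08 -0.07]
t 2.9833 edge xy [ 0.169  -0.0095] z 0.1846 F [-0.2  0.6  0.5] w 0.0244 
 [[-0.003 -0.102  0.995]
 [-0.001  0.995  0.102]
 [-1.    -0.001 -0.003]]
```

View pics/w2.png

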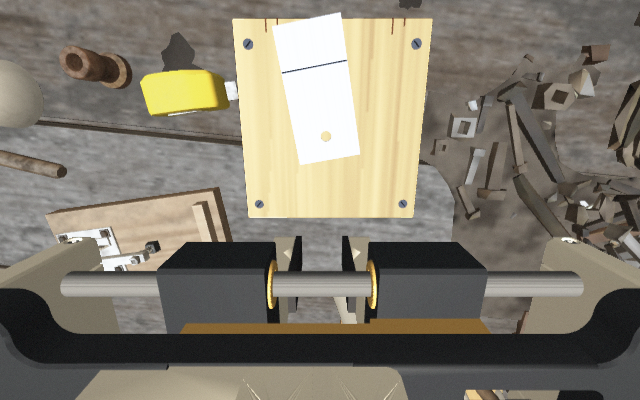

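Run:
```python
import cv2
im=cv2.imread("pics/w2.png")
cv2.imwrite("pics/c2.png",cv2.resize(im[5:125,225:445],None,fx=3.6,fy=3.6,interpolation=cv2.INTER_CUBIC))
cv2.imwrite("pics/c3.png",cv2.resize(im[125:265,225:425],None,fx=4,fy=4,interpolation=cv2.INTER_CUBIC))
```

```text
(no output)
```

View pics/c2.png

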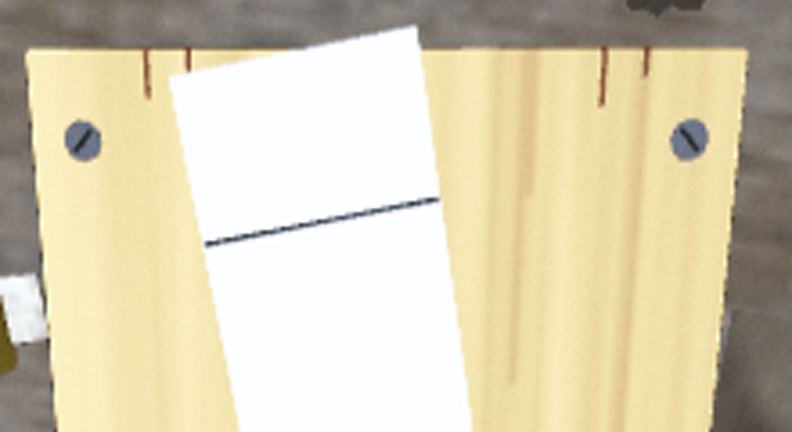

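View pics/c3.png

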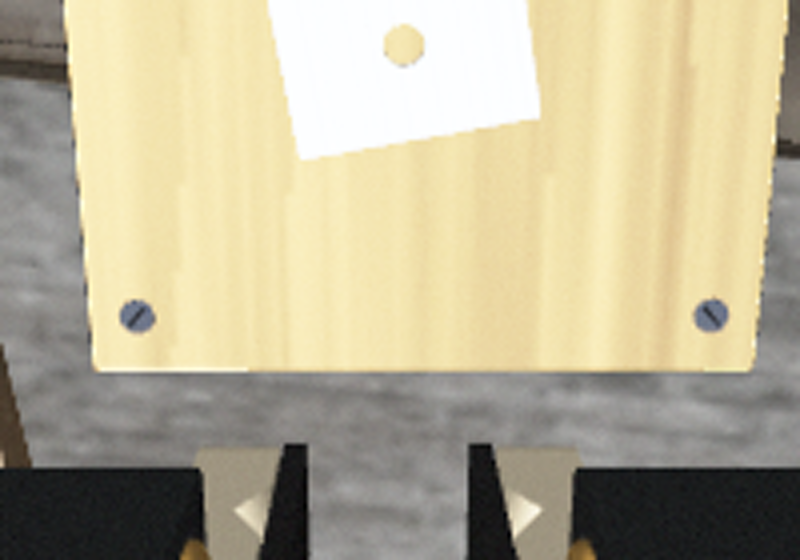

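Run:
```python
from h import *
import pickle; cm=pickle.load(open("cm2","rb"))
T2=lambda P:(np.array(P)+.5)/3.6-.5+[225,5]
T3=lambda P:(np.array(P)+.5)/4-.5+[225,125]
pb=px2w(cm,np.r_[T3([(756,372),(95,372)]),T2([(26,49),(748,49)])],.022)[:,:2]
pa=px2w(cm,np.r_[T3([(540,118),(301,160)]),T2([(171,76),(415,26),(439,199),(205,244)])],.030)[:,:2]
b,rb=fit(pb,BO);a,ra=fit(pa,BA)
print(rb.round(4),ra.round(4));report(b,a)
```

```text
[[ 0.0002  0.    ]
 [ 0.0006 -0.0004]
 [-0.     -0.0005]
 [-0.0007  0.0008]] [[-0.0004  0.0001]
 [-0.0003 -0.0003]
 [ 0.0003 -0.0002]
 [ 0.0001  0.0005]
 [-0.0001  0.0003]
 [ 0.0003 -0.0003]]
edge [ 0.4542 -0.028 ] board yaw 5.92 bar [ 0.5226 -0.0342] 15.83
bar world BL BR FR FL LL LR
 [[ 0.5765  0.0143]
 [ 0.5939 -0.0473]
 [ 0.4688 -0.0827]
 [ 0.4514 -0.0212]
 [ 0.4899 -0.0103]
 [ 0.5073 -0.0718]]
in edge frame
 [[ 0.1259  0.0295]
 [ 0.137  -0.0336]
 [ 0.0089 -0.056 ]
 [-0.0021  0.0071]
 [ 0.0373  0.014 ]
 [ 0.0483 -0.0491]]
```

step_arm(steps=[[[1, 0.1, 0.05], 0], [[1, 0, 0], 0], [[1, 0, 0], 0], [[1, 0, 0], 0], [[1, 0, 0], 0], [[1, 0, 0], 0], [[0.5, 0, 0], 0], [[0.3, 0, 0], 0], [[0.15, 0, 0], 0], [[0, 0, 0], 0], [[0, 0, 0], 0], [[0, 0, 0], 0]])

```text
time_s: 4.03
tcp_pos: [0.6246, -0.0183, 0.0478]
eef_rot: [4.9, 89.9, 10.7]
contact_force: [0.0, -0.2, 0.3]
gripper_width: 0.0243
```

```bash
sed -i 's/^EDGE.*/EDGE=np.array([.4537,-.0283]);YAW=5.9/' h.py
python3 - <<'E'
from plant import *
from h import *
s=get_state(); plan(s,.1,-.008,.044)
im=capture("wrist");cv2.imwrite("pics/w3.png",im)
im=capture("scene");cv2.imwrite("pics/s3.png",cv2.resize(im[130:250,200:360],None,fx=4.8,fy=4.8,interpolation=cv2.INTER_CUBIC))
E
```

```text
turn deg -0.06 units -0.009 shift now [ 0.18 -0.02 -3.55] shift after turn [ 0.18 -0.02 -3.55]
turn deg 179.94 units 29.991 shift now [ 0.18 -0.02 -3.55] shift after turn [0.18 0.02 3.55]
t 4.0333 edge xy [ 0.171  -0.0077] z 0.0478 F [ 0.  -0.2  0.3] w 0.0243 
 [[ 0.002 -0.102  0.995]
 [ 0.     0.995  0.102]
 [-1.     0.     0.002]]
```

View pics/w3.png

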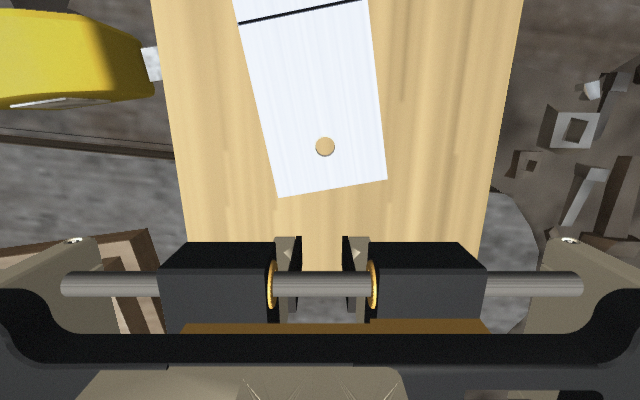

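View pics/s3.png

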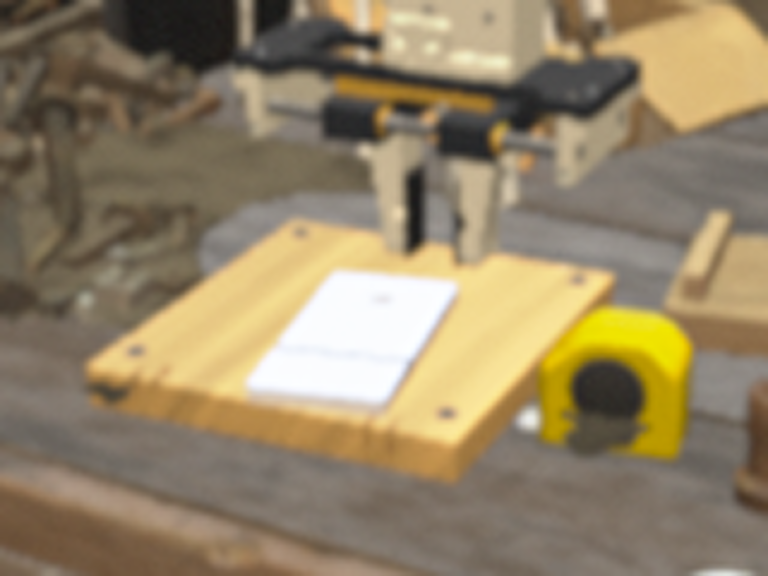

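step_arm(steps=[[[0.15, 0, 0], 0], [[0, 0, 0], 0], [[0, 0, -0.3], 0], [[0, 0, -0.3], 0], [[0, 0, -0.3], 0], [[0, 0, -0.2], 0], [[0, 0, -0.2], 0], [[0, 0, -0.2], 0], [[0, 0, -0.2], 0], [[0, 0, -0.1], 0], [[0, 0, 0], 0], [[0, 0, 0], 0]])

```text
time_s: 5.13
tcp_pos: [0.5878, -0.0222, 0.0436]
eef_rot: [-179.7, 90.0, -173.9]
contact_force: [0.3, -0.3, 0.1]
gripper_width: 0.0245
```

Run:
```python
from plant import *
from h import *
s=get_state(); plan(s,.115,-.008,.0445)
im=capture("wrist");cv2.imwrite("pics/w4.png",im)
im=capture("scene");cv2.imwrite("pics/s4.png",cv2.resize(im[130:250,200:360],None,fx=4.8,fy=4.8,interpolation=cv2.INTER_CUBIC))
```

```text
turn deg -0.07 units -0.011 shift now [-0.04 -0.02 -0.95] shift after turn [-0.04 -0.02 -0.95]
turn deg 179.93 units 29.989 shift now [-0.04 -0.02 -0.95] shift after turn [-0.04  0.02  0.95]
t 5.1333 edge xy [ 0.134  -0.0077] z 0.0436 F [ 0.3 -0.3  0.1] w 0.0245 
 [[-0.    -0.102  0.995]
 [-0.     0.995  0.102]
 [-1.    -0.    -0.   ]]
```

View pics/w4.png

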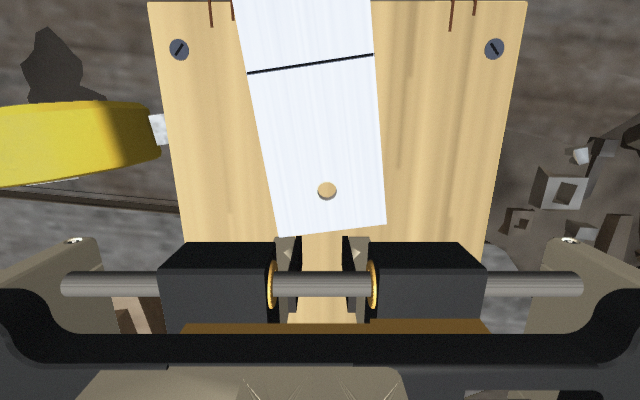

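View pics/s4.png

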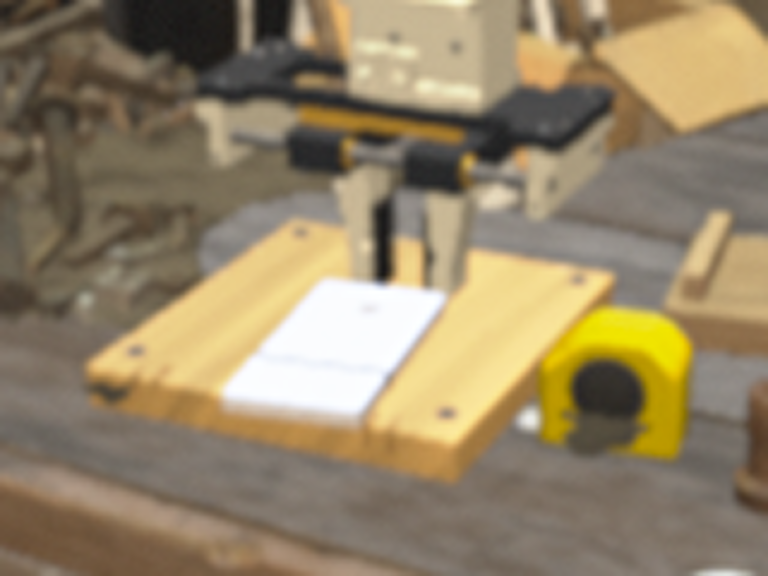

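The bar is sliding on the right finger and turning clockwise as planned (line at (248,73)-(372,55)). I'll keep pushing.

step_arm(steps=[[[0, 0, -0.15], 0], [[0, 0, -0.2], 0], [[0, 0, -0.2], 0], [[0, 0, -0.2], 0], [[0, 0, -0.15], 0], [[0, 0, -0.1], 0], [[0, 0, 0], 0], [[0, 0, 0], 0]])

```text
time_s: 5.9
tcp_pos: [0.5677, -0.0242, 0.0436]
eef_rot: [179.3, 90.0, -174.9]
contact_force: [-0.6, -0.6, -0.0]
gripper_width: 0.0245
```

Run:
```python
from plant import *
from h import *
s=get_state(); plan(s,.0995,-.008,.0445)
im=capture("wrist");cv2.imwrite("pics/w5.png",im)
```

```text
turn deg -0.07 units -0.011 shift now [-0.05 -0.02 -0.71] shift after turn [-0.05 -0.02 -0.71]
turn deg 179.93 units 29.989 shift now [-0.05 -0.02 -0.71] shift after turn [-0.05  0.02  0.71]
t 5.9 edge xy [ 0.1138 -0.0076] z 0.0436 F [-0.6 -0.6 -0. ] w 0.0245 
 [[-0.001 -0.102  0.995]
 [-0.     0.995  0.102]
 [-1.     0.    -0.001]]
```

View pics/w5.png

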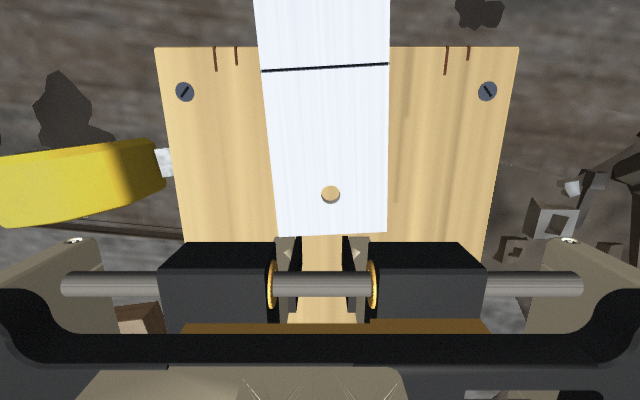

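```bash
cat >> h.py <<'E'
def ef(cm,uv,z):
    c,sn=np.cos(np.radians(YAW)),np.sin(np.radians(YAW));Rb=np.array([[c,-sn],[sn,c]])
    return (px2w(cm,uv,z)[:,:2]-EDGE)@Rb
E
python3 - <<'E'
from plant import *
from h import *
cm=camera_model("wrist")
print("line L,R",ef(cm,[(388,64),(262,71)],.030).round(4),"edge",ef(cm,[(156,47.5),(518,47.5),(240,47.5),(410,47.5)],.022).round(4),"back R,L",ef(cm,[(278,237),(386,232)],.030).round(4))
im=cv2.imread("pics/w5.png");cv2.imwrite("pics/c5.png",cv2.resize(im[20:110,240:410],None,fx=4.6,fy=4.6,interpolation=cv2.INTER_CUBIC))
E
```

```text
line L,R [[ 0.0104  0.0255]
 [ 0.0134 -0.0372]] edge [[ 0.001  -0.0927]
 [ 0.0015  0.0935]
 [ 0.0011 -0.0494]
 [ 0.0014  0.038 ]] back R,L [[ 0.1035 -0.0335]
 [ 0.1004  0.0304]]
```

View pics/c5.png

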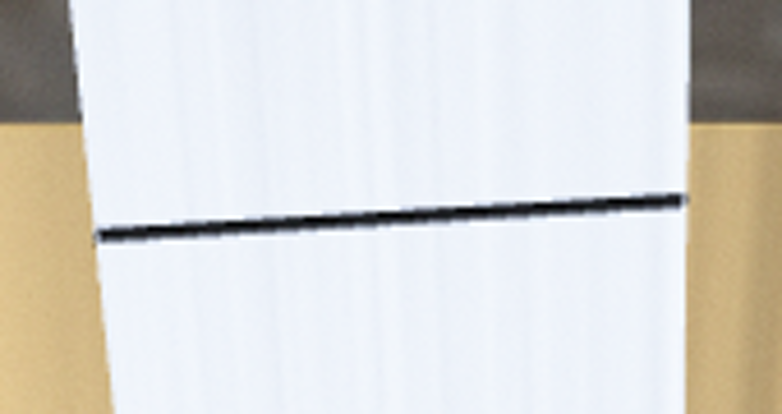

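step_arm(steps=[[[0, 0, -0.1], 0], [[0, 0, -0.1], 0], [[0, 0, -0.1], 0], [[0, 0, -0.1], 0], [[0, 0, -0.1], 0], [[0, 0, 0], 0], [[0, 0, 0], 0]])

```text
time_s: 6.53
tcp_pos: [0.5578, -0.0252, 0.0436]
eef_rot: [178.6, 90.0, -175.5]
contact_force: [0.4, 0.4, 0.6]
gripper_width: 0.0244
```

Run:
```python
from plant import *
from h import *
s=get_state(); plan(s,.0995,-.008,.0445)
im=capture("wrist")
cv2.imwrite("pics/c6.png",cv2.resize(im[40:120,230:410],None,fx=4.4,fy=4.4,interpolation=cv2.INTER_CUBIC));cv2.imwrite("pics/w6.png",im)
```

```text
turn deg -0.07 units -0.011 shift now [-0.05 -0.02 -0.22] shift after turn [-0.05 -0.02 -0.22]
turn deg 179.93 units 29.989 shift now [-0.05 -0.02 -0.22] shift after turn [-0.05  0.02  0.22]
t 6.5333 edge xy [ 0.1039 -0.0076] z 0.0436 F [0.4 0.4 0.6] w 0.0244 
 [[-0.    -0.102  0.995]
 [-0.     0.995  0.102]
 [-1.     0.    -0.   ]]
```

View pics/c6.png

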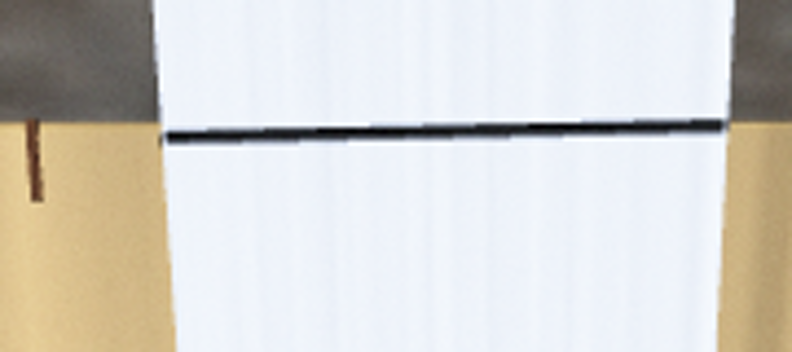

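View pics/w6.png

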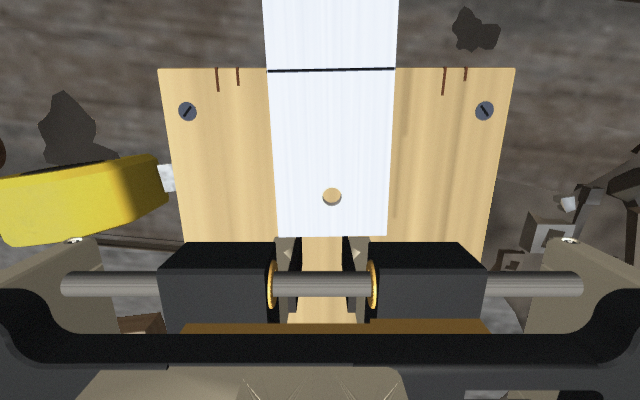

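Run:
```python
from plant import *
from h import *
cm=camera_model("wrist")
T=lambda P:(np.array(P)+.5)/4.4-.5+[230,40]
print("line L,R",ef(cm,T([(724,126),(166,137)]),.030).round(4),"edge",ef(cm,T([(10,122),(140,122),(750,122),(785,122)]),.022).round(4),"back R,L",ef(cm,[(277.5,237),(386.5,236)],.030).round(4))
```

```text
line L,R [[ 0.0023  0.0287]
 [ 0.0033 -0.0346]] edge [[ 0.0004 -0.0545]
 [ 0.0005 -0.039 ]
 [ 0.0007  0.0337]
 [ 0.0007  0.0378]] back R,L [[ 0.0936 -0.0338]
 [ 0.093   0.0308]]
```

Two millimetres are left and the line is almost parallel. I'll push 0.12 units more, then back off and rise for a check.

step_arm(steps=[[[0, 0, -0.06], 0], [[0, 0, -0.06], 0], [[0, 0, 0], 0], [[0, 0, 0], 0], [[0, 0, 0.2], 0], [[0, 0, 0.5], 0], [[0, 0, 0.5], 0], [[-0.5, 0, 0.5], 0], [[-1, 0, 0.5], 0], [[-1, 0, 0.3], 0], [[-1, 0, 0], 0], [[-0.5, 0, 0], 0], [[0, 0, 0], 0], [[0, 0, 0], 0], [[0, 0, 0], 0]])

```text
time_s: 7.83
tcp_pos: [0.6049, -0.0204, 0.1224]
eef_rot: [177.1, 89.9, -177.1]
contact_force: [-0.8, -0.0, -0.8]
gripper_width: 0.0245
```

Run:
```python
from plant import *
from h import *
s=get_state(); plan(s,.0995,-.008,.0445)
cm=camera_model("wrist");im=capture("wrist")
import pickle;pickle.dump(cm,open("cm7","wb"))
cv2.imwrite("pics/w7.png",im)
t=capture("top");cv2.imwrite("pics/t7.png",cv2.resize(t[138:258,212:344],None,fx=5,fy=5,interpolation=cv2.INTER_CUBIC))
```

```text
turn deg -0.08 units -0.014 shift now [ 3.9  -0.02 -2.58] shift after turn [ 3.9  -0.01 -2.58]
turn deg 179.92 units 29.986 shift now [ 3.9  -0.02 -2.58] shift after turn [3.9  0.01 2.58]
t 7.8333 edge xy [ 0.1512 -0.0077] z 0.1224 F [-0.8 -0.  -0.8] w 0.0245 
 [[-0.002 -0.101  0.995]
 [-0.     0.995  0.101]
 [-1.     0.    -0.002]]
```

View pics/w7.png

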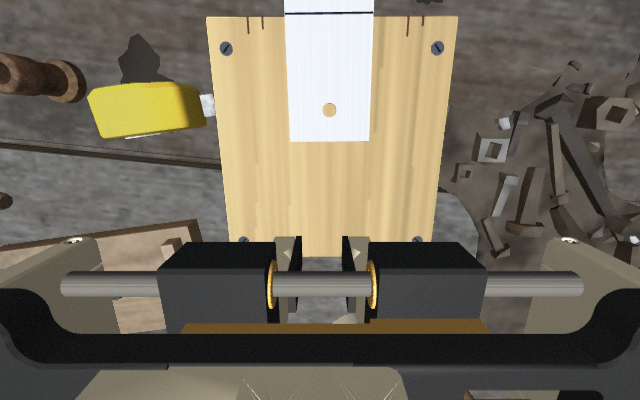

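View pics/t7.png

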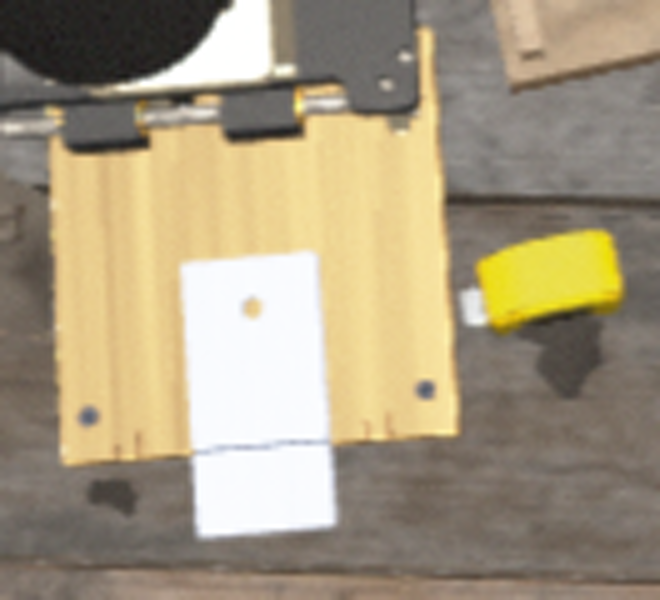

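Run:
```python
import cv2
im=cv2.imread("pics/w7.png")
cv2.imwrite("pics/c7.png",cv2.resize(im[0:60,270:390],None,fx=6.5,fy=6.5,interpolation=cv2.INTER_CUBIC))
t=cv2.imread("pics/t7.png");cv2.imwrite("pics/c8.png",cv2.resize(t[400:500,40:480],None,fx=1.8,fy=1.8,interpolation=cv2.INTER_CUBIC))
```

```text
(no output)
```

View pics/c7.png

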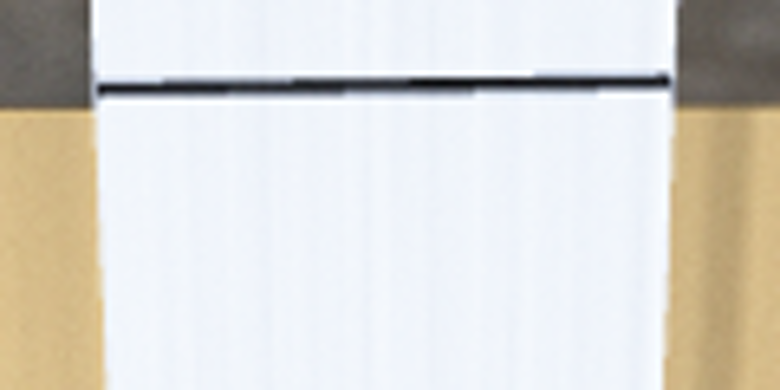

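View pics/c8.png

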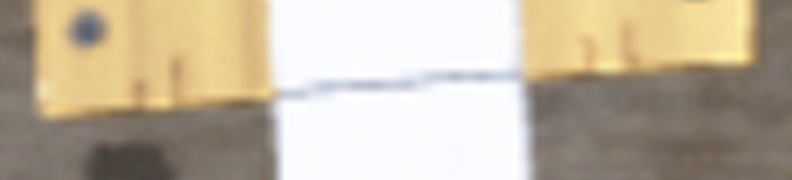

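Run:
```python
from plant import *
from h import *
import pickle; cm=pickle.load(open("cm7","rb"))
T=lambda P:(np.array(P)+.5)/6.5-.5+[270,0]
print("wrist line L,R",ef(cm,T([(668,81),(99,91)]),.030).round(4),"edge R..L",ef(cm,T([(45,108),(720,107)]),.022).round(4))
T=lambda P:(np.array(P)+.5)/9-.5+[220,218]
cm=camera_model("top")
print("top line L,R",ef(cm,T([(278,96),(520,76)]),.030).round(4),"edge",ef(cm,T([(45,117),(268,99),(530,80),(752,66)]),.022).round(4))
```

```text
wrist line L,R [[ 0.0008  0.029 ]
 [ 0.0015 -0.0339]] edge R..L [[ 0.0007 -0.0411]
 [ 0.0009  0.0363]]
top line L,R [[ 0.0001  0.0295]
 [ 0.0005 -0.0344]] edge [[-0.0002  0.0935]
 [ 0.0001  0.034 ]
 [-0.0002 -0.0357]
 [-0.001  -0.0946]]
```

Both cameras put both line ends within 1 mm of the edge, and the fingers are clear of everything. I'm handing it in.

Run:
```python
from plant import *
s=get_state();print(s["time_s"],s["qd"].round(2),s["contact_force"].round(1))
print(close_job())
```

```text
7.9333 [ 0.05  0.03  0.21  0.11 -0.14  0.01] [-0.2  0.4  0.4]
the job is handed in; nothing more can be done
None
```

The scribed line now lies over the board's front edge from end to end. The job was handed in at 7.9 s, and no verdict was reported. I set the two fingertips about 24 mm apart behind the bar's back end and pushed straight towards the front edge. This squared the bar from about 10° off and slid it roughly 43 mm, and I then backed off and raised the arm.

- **Line position:** the wrist camera put the line ends at +0.1 mm (left) and +0.7 mm (right) from the edge. The top camera put them at about 0.0 and +0.7 mm, against the 5 mm allowed.
- **Squareness:** the bar is skewed by about 0.6° at most.
- **Bar and surroundings:** the bar looks flat in the last pictures. The tape measure stands where it was; the spool and oil can were never approached. I did not measure any of this separately.
- **Disagreement:** the two cameras differed by about 1 mm on where the edge is, which is within their calibration. No check failed.

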